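# Find and mark the balance point of a camera boom

### The arm

A 6-joint arm with a two-finger parallel gripper is mounted at the origin on the work surface. World frame = base frame: x ahead of the robot, y to its left, z up, the work surface at z = 0. Lengths are in m, angles in rad, forces in N, time in s.
With the tool pointing down it reaches from about 0.3 to 1 m from the base axis. Payload 5.1 kg.
Tool frame: the origin (TCP) lies midway between the tips of the shut fingers; the grasp point (between the pads) lies ctrl.grasp_offset behind it (ctrl.grasp_offset is the distance from the TCP to the grasp point, in m); z points along the fingers, y is the line along which they close (so a half turn about z gives the same grasp; the last joint's range is limited). The gripper opens to 95 mm and grips with 3 to 60 N. Pads are 20 mm wide; open, the fingers measure 119 mm over their backs; the gripper's body (75 mm by 180 mm) begins 59 mm behind the grasp point.
Start: joints at [1.181, 0.124, 1.65, -0, 1.367, -0.083], TCP at [0.196, 0.62, 0.215] pointing down, gripper open.
Joint ranges: [-2.61, 2.61], [-1.02, 2.33], [0.03, 2.71], [-1.35, 4.49], [0.32, 2.68], [-2.91, 2.91]. Speed limits (rad/s): [2.57, 2.57, 3.14, 3.14, 3.14, 3.14].

### API

Orientations are given as [roll, pitch, yaw] about the fixed x, y, z axes, in that order (R = Rz(yaw) Ry(pitch) Rx(roll)).
In Python, from bench import ctrl gives the robot as it stands.
- The arm moves only by the tool send_rows, never from a script. Its argument "motion" is a list of rows, each a list of 7 numbers: the gripper's target within -1 to 1 (shut at 1, half-way at 0, fully open at -1), then the shift along the tool's x, y, z in mm, then the turn, a rotation vector about the tool's x, y, z in rad. In form: [[grip, x, y, z, wx, wy, wz], ...]. A call has 1 to 10 rows; each row shifts and turns the commanded pose from where the row before left it, along the tool's axes as they then stand; what a row does not reach is not made up. A row lasts 1/10 s, in which the tool goes at most 50 mm and 8.59 degrees, less where a joint would pass 70% of its speed; a pose out of reach is approached as far as the arm can. A call is refused whole if a number of a shift passes 50 or a number of a turn 0.15, either way. A call with a gripper value outside its range is refused whole. The fingers move at their own pace and stop on an object; "grip_force" is the grip in N (left out, the last holds). Time passes only in rows, so rows that do not move let the fingers close. It gives the time, the measured TCP pose, the force, the opening and the grip force at its end, in the units of the state.
- ctrl.sense(): the state, without advancing time (a new reading comes with each control period).
- ctrl.get_image(name): name is "scene" or "top"; returns a dict with "image" (420x560x3 uint8, red, green, blue), "fx", "fy", "cx", "cy" (pixels), "origin" and "attitude" of the camera in the world. Camera axes: x right, y up, looking along -z (the intrinsics and any distortion apply to the point x, -y, -z); pixel columns grow to the right and rows downward; lengths in m; the calibration is good to about 2 mm. A picture is of the moment at which its call begins. There is no depth.
- ctrl.job_done(): hands the job in; it is judged then, once.
Trained networks look in the newest picture that a camera, given by its name, has taken for a name from the list of things; names that differ only in an ending like _2 or _b are one class to them, and where a whole thing is asked for, a point or a joint stands for the part that bears it (a point fixed in the world has none). Each returns a list of dicts, best first, with "p" (0 to 1); they miss things now and then, are a little off and sometimes report something else, mostly with a low value. They report only what shows in the picture. A call takes as long as a camera call. They do not tell look-alikes from the thing itself.
- ctrl.spot_in(camera, query): "xyz" ([x, y, z] in m, in world coordinates, good to about 4 mm: the middle of the surface that is visible of it).
- ctrl.trace(camera, query): "pixels" (420x560 bool, what is visible of it).
- ctrl.spot_point(camera, query): "xyz" ([x, y, z] in m, in world coordinates, good to about 4 mm: a listed point, or the origin of a listed thing).
The state is a dict: "time_s": time; "joints": joint angles; "joint_vel": joint speeds; "joint_torque": joint torques, N m; "tool_pos": TCP position; "ee_rot": TCP orientation; "wrist_force": force on the tool from outside, world axes, zero at the start; "moment": the same for the moment, N m; "grip_width": finger opening in m; "grasp_force": force on a finger pad.
Only numpy, scipy, OpenCV 4.12 (cv2) and the standard library are available. Lean on these libraries where they do the work, as an engineer would, in place of code of your own. Each camera call takes 0.05 s, during which the arm holds its last target. There are 200 camera calls.

### The job

This camera boom has to be clamped at its balance point. Slide it lengthwise across the fulcrum, without lifting it off, until its heavy head comes up from the bench and the boom stays level on the fulcrum by itself; then set the orange marker astride the bar, fully down, right above the fulcrum, and leave the boom balanced there with the marker on it. Go gently, never leaning on the boom, and leave the beaker, the bottle and the tube rack alone.

Things in the scene. Friction and masses are not known exactly. Their poses are not given: they have to be found in the camera images.
- boom: camera boom, loose: square aluminium bar 16 x 16 mm, 400 mm long along its y, black tail at +y, white camera head at -y (y -250 to -200 mm). Origin: mid-length of the bar, on its underside; z up. Bar 276 g; head 95 to 210 g, unseen, so the balance point lies anywhere from y = -55 to -100 mm. Starts leaning over the fulcrum, which crosses it near y = 0, head down on the bench.
- head_end (a point): centre of the head's flat end face, on the boom's y line. The head is 44 mm wide, 50 mm long, 46 mm high, from 15 mm below to 31 mm above the bar's underside. Pushed here towards +y the boom slides. When the balance point reaches the fulcrum the head rises about 20 mm and the bar comes level, but friction where it is touched can hide this: let go to see it.
- tail_end (a point): centre of the bar's tail end face (+y end), 16 x 16 mm. Slid too far, the boom tips with this end down on the bench; it can then be pushed back from here.
- stand: fulcrum stand, fixed: blue base 90 (x) by 100 (y) mm, 6 mm thick, with a wedge along x topped by a flat steel edge 10 mm broad (y -5 to +5 mm), 36 mm above the bench. The bar lies along the stand's y to a few degrees, between two lugs 22 mm apart that rise 5 mm above the edge. Origin: under the base's centre; z up.
- edge (a point): middle of the fulcrum's flat edge, 36 mm above the bench. The edge sits on a rubber bush: while the balance point is over it (within 5 mm of this point) the boom rocks for a second or two when let go, then rests leaning only about 0.4 degrees per mm by which it is off (head low: push on towards +y); farther off it falls against the bench at 5 degrees or more.
- marker: orange marker saddle, loose, 22 g, upright on its two legs (an upside-down U): 26 (x) by 24 (y) mm, 48 high; legs 8 mm deep, 20 mm apart inside; 4 mm roof; on top a grip tab 12 mm thick (x), 22 long (y), 36 high. Astride the bar its y lies along the bar (either way round) and the roof rests on the bar. Origin: centre, level with the legs' feet; seated, 8 mm above the bar's underside.
- beaker: clear glass beaker, loose, 60 mm across, 75 mm high; origin under its centre. Leave it alone.
- bottle: brown bottle with a blue cap, loose, 48 mm across, 85 mm high; origin under its centre. Leave it alone.
- tube_rack: low white tube rack, loose, 60 x 110 mm, about 41 mm high with its red-capped tubes; origin under its centre. Leave it alone.
Mind the look-alikes: they are no part of the job. Several things have the shape of the stand; the one meant has the colours described above.

How it is judged:
By the outcome, as a careful person would: the job done as asked, in the order asked, and still so for the second after the job is handed in, with the robot touching nothing.
It also fails if it takes over 72 s, if anything falls off the work surface, if the arm or the gripper's body presses on something with over 40 N, if the wrist force passes 120 N, or if a joint passes its speed limit or range.

## Working session

There is one attempt and no reset: what is moved stays moved. The work goes in short steps, Python scripts to look and compute and a tool call to move; the robot and the scene stay as the last step left them, time stands still between calls to the robot, and variables do not carry over. Pictures are saved under pics/ and viewed, at most 10 in all, crops included, and the job is handed in when it is done.

Besides the shell and the picture viewer there is one more tool, called after "Call:" by a JSON object that holds its "fn" and its "kwargs". send_rows: Moves the arm, as the interface text tells. Its arguments: {"type":"object","properties":{"motion":{"type":"array"},"grip_force":{"type":"number"}},"required":["motion"]}

```bash
mkdir -p pics; ls
cat > h.py <<'E'
from bench import ctrl
import numpy as np, cv2
from scipy.spatial.transform import Rotation as Ro
def cam(name):
    im=ctrl.get_image(name); return im
def att(im):
    a=np.array(im["attitude"],float)
    return a if a.shape==(3,3) else Ro.from_euler('xyz',a).as_matrix() if a.size==3 else Ro.from_quat(a).as_matrix()
def proj(im,P):
    c=att(im).T@(np.array(P)-np.array(im["origin"]));
    return np.array([im["cx"]+im["fx"]*c[0]/-c[2], im["cy"]+im["fy"]*(-c[1])/-c[2]])
def ray(im,u,v,z):
    d=att(im)@np.array([(u-im["cx"])/im["fx"],-(v-im["cy"])/im["fy"],-1]); o=np.array(im["origin"])
    return o+d*(z-o[2])/d[2]
def save(img,f): cv2.imwrite("pics/"+f,cv2.cvtColor(img,cv2.COLOR_RGB2BGR))
E
python3 - <<'E'
from h import *
s=ctrl.sense(); print(s); print(ctrl.grasp_offset)
for n in("scene","top"):
    im=cam(n); print(n,{k:v for k,v in im.items() if k!="image"}); save(im["image"],n+"0.png")
    for q in ("boom","head_end","tail_end","stand","edge","marker"):
        print(q,[(round(d["p"],2),np.round(d["xyz"],3).tolist(),proj(im,d["xyz"]).round().tolist()) for d in ctrl.spot_point(n,q)])
E
```

```text
pics
{'time_s': 0.0, 'joints': array([ 1.18138690e+00,  1.24515671e-01,  1.65165933e+00, -3.48431612e-05,
        1.36750822e+00, -8.25922707e-02]), 'joint_vel': array([-0.00205156,  0.00024243,  0.00067476, -0.0022088 ,  0.00010139,
       -0.00247488]), 'joint_torque': array([-2.32994360e-03, -4.17598200e+01, -3.59933531e+01,  7.71815772e-02,
        4.91108664e-02, -1.79827621e-04]), 'tool_pos': array([0.19610469, 0.61903834, 0.21338889]), 'ee_rot': array([-3.13950639e+00, -1.38474335e-04,  2.83478242e+00]), 'wrist_force': array([0.31019105, 0.14351726, 0.54190539]), 'moment': array([-0.00395017, -0.01769551, -0.00983661]), 'grasp_force': 0.0, 'grip_width': 0.0951143027328368}
0.0188
scene {'fx': 395.1342010362864, 'fy': 395.1342010362864, 'cx': 277.750630989628, 'cy': 205.8145759274142, 'origin': array([1.09277837, 0.27087823, 0.44758458]), 'attitude': array([ 0.99957566, -0.00655831,  2.10650304])}
boom [(0.97, [0.583, 0.035, 0.036], [309.0, 231.0])]
head_end [(0.67, [0.612, -0.215, 0.021], [189.0, 206.0])]
tail_end [(0.7, [0.571, 0.231, 0.059], [427.0, 254.0]), (0.57, [0.76, -0
[... 475 characters left out ...]
04945470395484, 'origin': array([ 0.4691235 , -0.00210317,  0.92094504]), 'attitude': array([ 0.14581051, -0.02488305, -1.54077675])}
boom [(0.7, [0.587, 0.035, 0.037], [250.0, 216.0])]
head_end [(0.71, [0.611, -0.216, 0.017], [389.0, 209.0]), (0.49, [0.563, 0.241, 0.06], [129.0, 224.0])]
tail_end [(0.91, [0.564, 0.241, 0.059], [129.0, 224.0])]
stand [(0.92, [0.742, -0.225, -0.002], [391.0, 143.0]), (0.65, [0.584, 0.049, -0.002], [243.0, 220.0])]
edge [(0.89, [0.582, 0.057, 0.039], [238.0, 218.0]), (0.59, [0.745, -0.222, 0.038], [395.0, 135.0])]
marker [(0.65, [0.611, -0.214, 0.023], [388.0, 208.0]), (0.55, [0.426, 0.002, 0.002], [266.0, 308.0]), (0.52, [0.565, 0.24, 0.058], [130.0, 223.0])]
```

View pics/scene0.png

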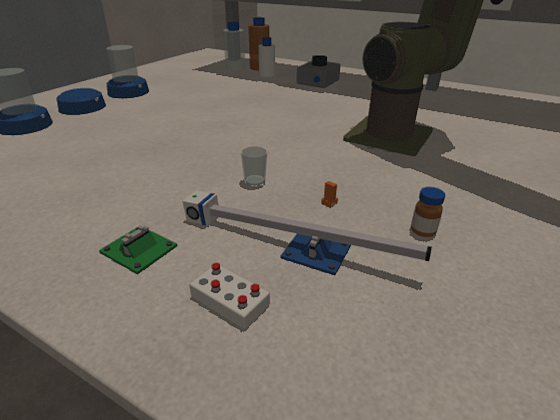

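View pics/top0.png

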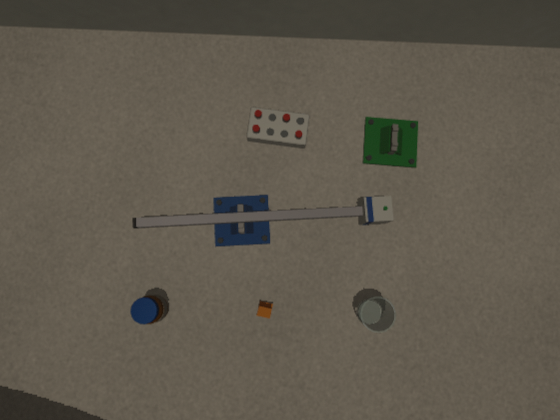

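Scene view: blue stand under the bar at (318,252), green look-alike at (139,249). Head is at (202,208), tail at (428,253), and the only marker is at (329,195). Top view: blue stand (242,220), green stand (391,142), marker (265,309), head (378,209), tail (136,222). I choose the blue stand and the orange marker; the brown bottle at scene (428,215) is not the marker. Next I refine the geometry and check a close crop.

Run:
```python
from h import *
t=cam("top"); s=cam("scene")
def hsv(im): return cv2.cvtColor(im["image"],cv2.COLOR_RGB2HSV)
h=hsv(t)
# blue base near (242,220)
m=cv2.inRange(h,(100,90,30),(125,255,255)); w=np.zeros_like(m); w[180:260,200:285]=m[180:260,200:285]
v,u=np.nonzero(w); P=np.array([ray(t,a,b,0.006)[:2] for a,b in zip(u,v)]).astype(np.float32)
r=cv2.minAreaRect(P*1000); print("base",r)
# bar: from trace
for q in("boom","marker"):
    for d in ctrl.trace("top",q)[:2]: 
        v,u=np.nonzero(d["pixels"]); print(q,d["p"],len(v),u.min(),u.max(),v.min(),v.max())
        if q=="boom":
            ev=[]
            for c in range(150,355,5):
                k=v[u==c]
                if len(k): ev.append((c,k.mean()))
            ev=np.array(ev); f=np.polyfit(ev[:,0],ev[:,1],1); print("barline v=",f,"resid",np.abs(np.polyval(f,ev[:,0])-ev[:,1]).max())
for n,im in(("top",t),("scene",s)):
    hh=hsv(im); o=cv2.inRange(hh,(3,140,90),(18,255,255))
    x0,y0=(265,309) if n=="top" else (329,195)
    w=np.zeros_like(o); w[y0-18:y0+18,x0-18:x0+18]=o[y0-18:y0+18,x0-18:x0+18]
    v,u=np.nonzero(w); print(n,"marker px",u.min(),u.max(),v.min(),v.max())
A=t["image"][285:330,240:290]; B=s["image"][172:217,304:354]; C=t["image"][195:245,115:415]
AB=np.hstack([cv2.resize(A,(390,350),interpolation=2),cv2.resize(B,(390,350),interpolation=2)])
C=cv2.resize(C,(780,130),interpolation=2)
save(np.vstack([AB,C]),"crop1.png")
# predicted marker vertical extent
for z in(0,.012,.048): print(z,proj(t,[.427,.003,z]).round(1),proj(s,[.427,.003,z]).round(1))
print({q:[(round(d["p"],2),np.round(d["xyz"],3).tolist()) for d in ctrl.spot_point("top",q)][:2] for q in("beaker","bottle","tube_rack","marker")})
```

```text
base ((583.4786376953125, 52.55335998535156), (88.68966674804688, 98.28407287597656), 5.012284278869629)
boom 0.65 3115 132 392 196 228
barline v= [-5.15679443e-02  2.30135889e+02] resid 0.6550522648083188
marker 0.73 184 257 271 302 317
top marker px 257 272 304 317
scene marker px 322 336 181 201
0 [265.5 307.6] [327.9 202.8]
0.012 [265.5 307.9] [328.4 198. ]
0.048 [265.3 308.9] [329.7 183.1]
{'beaker': [(0.91, [0.428, -0.182, -0.003])], 'bottle': [(0.88, [0.424, 0.196, 0.0])], 'tube_rack': [(0.83, [0.758, -0.008, 0.001])], 'marker': [(0.51, [0.424, 0.003, -0.002])]}
```

View pics/crop1.png

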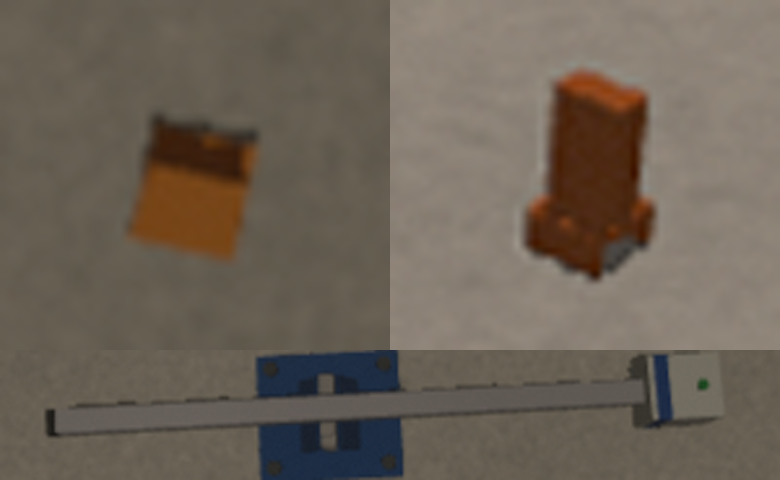

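Crop check: the marker's tab long side (tunnel direction) runs roughly along world y, with yaw about -11°. The bar crosses the blue stand, and the base centre is at (0.583, 0.053) with yaw 5°. The measured base is 88.7×98.3 mm, which matches. Now moving behind the head end with the fingers shut.

Call:
{"fn": "send_rows", "kwargs": {"motion": [[1,0,0,0,0,0,-0.135],[1,0,0,0,0,0,-0.135],[1,0,0,0,0,0,-0.135],[1,-16,-44,0,0,0,0],[1,-16,-44,0,0,0,0],[1,-16,-44,0,0,0,0],[1,-16,-44,0,0,0,0],[1,-16,-44,0,0,0,0],[1,-16,-44,0,0,0,0],[1,-16,-44,0,0,0,0]]}}

```text
time_s: 2.1
tool_pos: [0.3384, 0.3225, 0.2149]
ee_rot: [3.141, 0.001, -3.043]
wrist_force: [1.2, 0.1, 0.1]
grip_width: 0.0206
grasp_force: 0.0
```

Call:
{"fn": "send_rows", "kwargs": {"motion": [[1,-16,-44,0,0,0,0],[1,-16,-44,0,0,0,0],[1,-16,-44,0,0,0,0],[1,-16,-44,0,0,0,0],[1,-16,-44,0,0,0,0],[1,-16,-44,0,0,0,0],[1,-16,-44,0,0,0,0],[1,-16,-44,0,0,0,0],[1,-16,-44,0,0,0,0],[1,-16,-44,0,0,0,0]]}}

```text
time_s: 3.1
tool_pos: [0.5409, -0.1001, 0.2149]
ee_rot: [-3.142, 0.001, -3.044]
wrist_force: [1.5, -0.2, -0.4]
grip_width: 0.0002
grasp_force: 0.0
```

Call:
{"fn": "send_rows", "kwargs": {"motion": [[1,-8,-44,5,0,0,0],[1,-8,-44,5,0,0,0],[1,-4,-44,0,0,0,0],[1,0,0,0,0,0,0]]}}

```text
time_s: 3.5
tool_pos: [0.5734, -0.232, 0.2041]
ee_rot: [-3.14, -0.001, -3.048]
wrist_force: [-0.4, -0.2, 0.7]
grip_width: 0.0003
grasp_force: 0.0
```

Call:
{"fn": "send_rows", "kwargs": {"motion": [[1,-40,-28,0,0,0,0],[1,0,0,45,0,0,0],[1,0,0,45,0,0,0],[1,0,0,45,0,0,0],[1,0,0,40,0,0,0],[1,0,0,11,0,0,0],[1,0,0,0,0,0,0]]}}

```text
time_s: 4.2
tool_pos: [0.6143, -0.2501, 0.0167]
ee_rot: [3.139, -0.004, -3.043]
wrist_force: [0.6, -0.4, 1.9]
grip_width: 0.0005
grasp_force: 0.0
```

```bash
cat >> h.py <<'E'
def pts(qs=("head_end","tail_end"),cams=("top","scene")):
    for n in cams:
        im=cam(n)
        for q in qs:
            print(n,q,[(round(d["p"],2),np.round(d["xyz"],4).tolist()) for d in ctrl.spot_point(n,q)][:2])
    return im
def go(goal):
    s=ctrl.sense(); R=Ro.from_euler('xyz',s["ee_rot"]).as_matrix()
    print("t",s["time_s"],"pos",s["tool_pos"].round(4),"yaw",s["ee_rot"][2].round(3),"F",s["wrist_force"].round(1),"shift mm",(R.T@(np.array(goal)-s["tool_pos"])*1000).round(1))
E
python3 -c "
from h import *
pts(); go([.611,-.216,.018])"
```

```text
top head_end [(0.68, [0.4298, -0.1809, -0.0025])]
top tail_end [(0.73, [0.5661, 0.2406, 0.0573])]
scene head_end [(0.75, [0.611, -0.2137, 0.0199])]
scene tail_end [(0.82, [0.5745, 0.2332, 0.0574]), (0.63, [0.7604, -0.0066, -0.0041])]
t 4.5 pos [ 0.6175 -0.2522  0.0217] yaw -3.043 F [ 0.2 -0.1 -1. ] shift mm [ 3.  36.7  3.6]
```

Call:
{"fn": "send_rows", "kwargs": {"motion": [[1,2,10,2,0,0,0],[1,0,10,0,0,0,0],[1,0,5,0,0,0,0],[1,0,5,0,0,0,0],[1,0,5,0,0,0,0],[1,0,5,0,0,0,0],[1,0,5,0,0,0,0],[1,0,5,0,0,0,0],[1,0,5,0,0,0,0],[1,0,5,0,0,0,0]]}}

```text
time_s: 5.5
tool_pos: [0.6078, -0.1916, 0.0167]
ee_rot: [-3.141, -0.0, -3.043]
wrist_force: [-0.2, -3.2, -1.6]
grip_width: 0.0005
grasp_force: 1.3
```

Call:
{"fn": "send_rows", "kwargs": {"motion": [[1,0,5,0,0,0,0],[1,0,5,0,0,0,0],[1,0,5,0,0,0,0],[1,0,5,0,0,0,0],[1,0,5,0,0,0,0],[1,0,5,0,0,0,0],[1,0,0,0,0,0,0]]}}

```text
time_s: 6.2
tool_pos: [0.6047, -0.161, 0.0166]
ee_rot: [3.141, -0.0, -3.043]
wrist_force: [-0.3, -0.8, -0.1]
grip_width: 0.0005
grasp_force: 0.2
```

```bash
python3 -c "
from h import *
im=pts(); go([.5835,.0525,.018]); save(im['image'],'s1.png')"
```

```text
top head_end [(0.64, [0.6037, -0.1551, 0.019])]
top tail_end [(0.63, [0.5588, 0.3024, 0.0702])]
scene head_end [(0.7, [0.6063, -0.151, 0.0234])]
scene tail_end [(0.65, [0.5655, 0.295, 0.0725])]
t 6.5 pos [ 0.6049 -0.1619  0.0166] yaw -3.043 F [-0.8 -0.1  0.3] shift mm [  0.3 215.4  -1.3]
```

Call:
{"fn": "send_rows", "kwargs": {"motion": [[1,0,4,0,0,0,0],[1,0,5,0,0,0,0],[1,0,4,0,0,0,0],[1,0,4,0,0,0,0],[1,0,0,0,0,0,0],[1,0,-5,0,0,0,0],[1,0,-5,0,0,0,0],[1,0,0,0,0,0,0],[1,0,0,0,0,0,0],[1,0,0,0,0,0,0]]}}

```text
time_s: 7.5
tool_pos: [0.6042, -0.1551, 0.0166]
ee_rot: [3.141, -0.0, -3.044]
wrist_force: [0.3, 0.5, -0.2]
grip_width: 0.0006
grasp_force: 0.0
```

```bash
python3 -c "
from h import *
im=pts(); go([.5835,.0525,.018]); save(im['image'],'s2.png')"
```

```text
top head_end [(0.88, [0.6034, -0.1343, 0.0178])]
top tail_end [(0.69, [0.5546, 0.3174, 0.0731])]
scene head_end [(0.96, [0.6033, -0.1342, 0.0222])]
scene tail_end [(0.59, [0.5649, 0.3111, 0.0746])]
t 7.8 pos [ 0.6042 -0.155   0.0167] yaw -3.043 F [-0.3 -0.3  0.4] shift mm [  0.3 208.5  -1.3]
```

Call:
{"fn": "send_rows", "kwargs": {"motion": [[1,0,6,0,0,0,0],[1,0,5,0,0,0,0],[1,0,4,0,0,0,0],[1,0,4,0,0,0,0],[1,0,0,0,0,0,0],[1,0,-5,0,0,0,0],[1,0,-5,0,0,0,0],[1,0,0,0,0,0,0],[1,0,0,0,0,0,0],[1,0,0,0,0,0,0]]}}

```text
time_s: 8.8
tool_pos: [0.6033, -0.1461, 0.0165]
ee_rot: [3.141, -0.0, -3.044]
wrist_force: [-0.6, 0.7, 0.4]
grip_width: 0.0003
grasp_force: 0.0
```

```bash
python3 -c "
from h import *
im=pts(); go([.5835,.0525,.018]); save(im['image'],'s3.png')"
```

```text
top head_end [(0.66, [0.6022, -0.1246, 0.0201]), (0.65, [0.7572, -0.009, -0.001])]
top tail_end []
scene head_end [(0.75, [0.6038, -0.1253, 0.0222])]
scene tail_end [(0.63, [0.5629, 0.3183, 0.0736])]
t 9.1 pos [ 0.6034 -0.1461  0.0167] yaw -3.043 F [-0.2 -0.2 -0.4] shift mm [  0.3 199.6  -1.3]
```

Still head down (edge at about y = -71). Next step is +8 mm.

Call:
{"fn": "send_rows", "kwargs": {"motion": [[1,0,6,0,0,0,0],[1,0,4,0,0,0,0],[1,0,4,0,0,0,0],[1,0,4,0,0,0,0],[1,0,0,0,0,0,0],[1,0,-5,0,0,0,0],[1,0,-5,0,0,0,0],[1,0,0,0,0,0,0],[1,0,0,0,0,0,0],[1,0,0,0,0,0,0]]}}

```text
time_s: 10.1
tool_pos: [0.6025, -0.1381, 0.0165]
ee_rot: [3.141, -0.0, -3.044]
wrist_force: [-0.5, -0.2, -0.1]
grip_width: 0.0008
grasp_force: 0.0
```

```bash
python3 -c "
from h import *
im=pts(); go([.5835,.0525,.018]); save(im['image'],'s4.png')"
```

```text
top head_end [(0.82, [0.6011, -0.1179, 0.0509])]
top tail_end [(0.55, [0.5565, 0.3356, 0.0301])]
scene head_end [(0.86, [0.6016, -0.1183, 0.0619])]
scene tail_end [(0.67, [0.5605, 0.3284, 0.0154])]
t 10.4 pos [ 0.6026 -0.1381  0.0167] yaw -3.043 F [ 0.5  0.1 -0.1] shift mm [  0.3 191.5  -1.3]
```

Call:
{"fn": "send_rows", "kwargs": {"motion": [[1,0,-5,0,0,0,0],[1,0,0,0,0,0,0],[1,0,0,0,0,0,0],[1,0,0,0,0,0,0],[1,0,0,0,0,0,0],[1,0,0,0,0,0,0],[1,0,0,0,0,0,0],[1,0,0,0,0,0,0],[1,0,0,0,0,0,0],[1,0,0,0,0,0,0]]}}

```text
time_s: 11.4
tool_pos: [0.6031, -0.1432, 0.0167]
ee_rot: [-3.142, -0.0, -3.043]
wrist_force: [0.7, -0.3, 0.0]
grip_width: 0.0007
grasp_force: 0.0
```

```bash
python3 -c "
from h import *
im=pts(); go([.5835,.0525,.018]); save(im['image'],'s5.png')"
```

```text
top head_end [(0.8, [0.6041, -0.1172, 0.0463])]
top tail_end [(0.94, [0.5531, 0.339, 0.0354])]
scene head_end [(0.6, [0.6029, -0.1202, 0.0491])]
scene tail_end [(0.65, [0.5607, 0.3304, 0.0341])]
t 11.7 pos [ 0.6031 -0.1432  0.0167] yaw -3.043 F [ 0.2 -0.6 -0.3] shift mm [  0.3 196.6  -1.3]
```

View pics/s5.png

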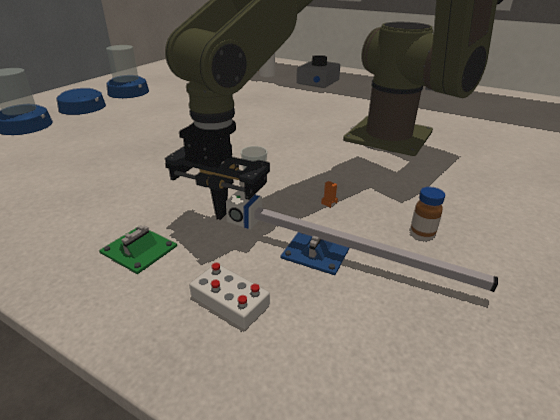

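Call:
{"fn": "send_rows", "kwargs": {"motion": [[1,0,0,0,0,0,0],[1,0,0,0,0,0,0],[1,0,0,0,0,0,0],[1,0,0,0,0,0,0],[1,0,0,0,0,0,0],[1,0,0,0,0,0,0]]}}

```text
time_s: 12.3
tool_pos: [0.6031, -0.1432, 0.0167]
ee_rot: [-3.142, -0.0, -3.043]
wrist_force: [-0.7, -0.2, 0.5]
grip_width: 0.0001
grasp_force: 0.0
```

```bash
cat >> h.py <<'E'
from scipy.optimize import least_squares
EDGE=np.array([.5835,.0525,.036])
def bar(p,ya,yb):
    lat,yaw,tilt=p  # tilt>0: head (-y) up
    dy=np.array([-np.sin(yaw)*np.cos(tilt),np.cos(yaw)*np.cos(tilt),-np.sin(tilt)]); dx=np.array([np.cos(yaw),np.sin(yaw),0]); dz=np.cross(dx,dy)
    o=EDGE+lat*dx
    return [(o+a*dx+b*dz+ya*dy,o+a*dx+b*dz+yb*dy) for a in(-.008,.008) for b in(0,.016)]
def tilt():
    obs=[]
    for n in("top","scene"):
        im=cam(n); d=ctrl.trace(n,"boom")
        if not d: continue
        m=d[0]["pixels"]; a,b=proj(im,EDGE+[0,-.05,.008]),proj(im,EDGE+[0,.24,.008])
        for c in range(int(min(a[0],b[0]))+3,int(max(a[0],b[0])),5):
            k=np.nonzero(m[:,c])[0]
            if len(k)>3: obs.append((im,c,k.min()-.0,k.max()+1.0))
    def f(p):
        r=[]
        L={}
        for im,c,lo,hi in obs:
            if id(im) not in L:
                L[id(im)]=[(proj(im,A),proj(im,B)) for A,B in bar(p,-.05,.2)]
            vs=[A[1]+(c+.5-A[0])*(B[1]-A[1])/(B[0]-A[0]) for A,B in L[id(im)]]
            r+=[min(vs)-lo,max(vs)-hi]
        return np.array(r)
    s=least_squares(f,[0,.1,0],loss="soft_l1")
    print("obs",len(obs),"lat mm %.1f yaw %.2fdeg headup tilt %.2fdeg"%(s.x[0]*1e3,np.degrees(s.x[1]),np.degrees(s.x[2])),"med resid px",np.median(np.abs(f(s.x))).round(2))
E
python3 -c "
from h import *
im=pts(); tilt(); go([.5835,.0525,.018])"
```

```text
top head_end [(0.91, [0.6034, -0.1179, 0.0425])]
top tail_end [(0.62, [0.5535, 0.3365, 0.0435])]
scene head_end [(0.87, [0.6025, -0.1206, 0.0435])]
scene tail_end [(0.69, [0.5606, 0.3306, 0.0428])]
obs 68 lat mm -1.3 yaw 5.82deg headup tilt 0.81deg med resid px 0.43
t 12.8 pos [ 0.6031 -0.1432  0.0166] yaw -3.043 F [ 0.7 -0.1 -0.1] shift mm [  0.3 196.6  -1.4]
```

Call:
{"fn": "send_rows", "kwargs": {"motion": [[1,0,-10,0,0,0,0],[1,0,-15,0,0,0,0],[1,0,0,-45,0,0,0],[1,0,0,-45,0,0,0],[1,0,0,-45,0,0,0],[0,0,0,0,0,0,0.145],[0,0,0,0,0,0,0.145],[0,0,0,0,0,0,0.145],[0,0,0,0,0,0,0.145],[0,0,0,0,0,0,0.145]]}}

```text
time_s: 13.8
tool_pos: [0.6056, -0.1694, 0.1518]
ee_rot: [-3.141, 0.0, 2.508]
wrist_force: [-0.0, 0.3, -0.4]
grip_width: 0.0348
grasp_force: 0.0
```

Call:
{"fn": "send_rows", "kwargs": {"motion": [[0,0,0,0,0,0,0.145],[0,0,0,0,0,0,0.145],[0,0,0,0,0,0,0.145],[0,0,0,0,0,0,0.145],[0,0,0,0,0,0,0.145],[0,0,0,0,0,0,0.145],[0,0,0,0,0,0,0.145],[0,0,0,0,0,0,0.12]]}}

```text
time_s: 14.6
tool_pos: [0.6056, -0.1695, 0.1518]
ee_rot: [3.141, 0.0, 1.374]
wrist_force: [-0.5, 0.2, 0.6]
grip_width: 0.0473
grasp_force: 0.0
```

```bash
python3 -c "
from h import *
tilt(); pts(); go([.426,.003,.12])"
```

```text
obs 11 lat mm -3.7 yaw 13.25deg headup tilt 95.65deg med resid px 17.1
top head_end [(0.89, [0.6025, -0.1199, 0.042])]
top tail_end [(0.78, [0.5536, 0.3399, 0.0424])]
scene head_end [(0.93, [0.6025, -0.1168, 0.0429]), (0.41, [0.4249, 0.2008, 0.0024])]
scene tail_end [(0.86, [0.5603, 0.3307, 0.0449])]
t 15.1 pos [ 0.6055 -0.1681  0.1517] yaw 1.38 F [-0.1 -0.4  0.6] shift mm [ 134.1 -208.7   31.7]
```

Call:
{"fn": "send_rows", "kwargs": {"motion": [[0,26,-41,0,0,0,0],[0,26,-41,0,0,0,0],[0,26,-41,0,0,0,0],[0,26,-41,0,0,0,0],[0,26,-41,0,0,0,0],[0,4,-4,20,0,0,0],[0,0,0,0,0,0,0]]}}

```text
time_s: 15.8
tool_pos: [0.4234, 0.0043, 0.1298]
ee_rot: [-3.139, 0.0, 1.382]
wrist_force: [-0.0, 0.1, -0.7]
grip_width: 0.0473
grasp_force: 0.0
```

```bash
python3 -c "
from h import *
tilt(); im=pts(('marker',),('top','scene')); go([.426,.003,.018])
hh=cv2.cvtColor(im['image'],cv2.COLOR_RGB2HSV)
save(cv2.resize(im['image'][130:290,250:370],(480,640//1-40),interpolation=2),'m1.png')"
```

```text
obs 68 lat mm -1.2 yaw 5.86deg headup tilt 0.81deg med resid px 0.41
top marker []
scene marker [(0.83, [0.4268, 0.0039, 0.0019]), (0.24, [0.6012, -0.1191, 0.0403])]
t 16.2 pos [0.4265 0.0027 0.1321] yaw 1.379 F [ 0.7 -0.  -0.3] shift mm [  0.2  -0.6 114.1]
```

View pics/m1.png

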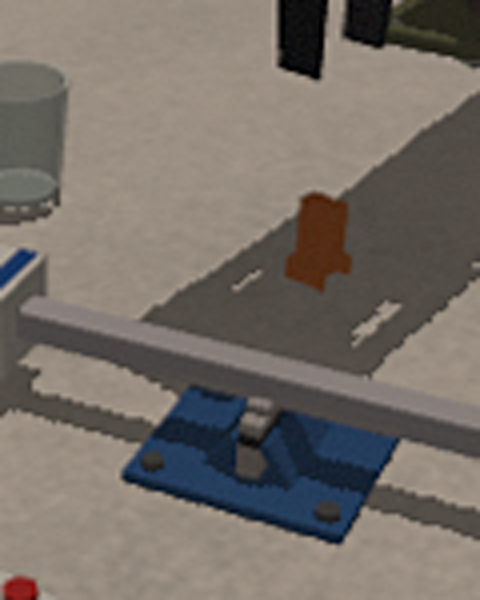

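The marker stands clear below the gripper and the boom is level and off the bench (tilt under 1°, steady). Descending to grip the tab.

Call:
{"fn": "send_rows", "kwargs": {"motion": [[0,0,0,35,0,0,0],[0,0,0,35,0,0,0],[0,0,0,30,0,0,0],[0,0,0,12,0,0,0],[0,0,0,0,0,0,0],[1,0,0,0,0,0,0],[1,0,0,0,0,0,0],[1,0,0,0,0,0,0],[1,0,0,0,0,0,0],[1,0,0,0,0,0,0]], "grip_force": 10}}

```text
time_s: 17.2
tool_pos: [0.4262, 0.0031, 0.0203]
ee_rot: [3.14, -0.0, 1.38]
wrist_force: [-0.1, -1.0, 0.9]
grip_width: 0.0131
grasp_force: 0.2
```

Call:
{"fn": "send_rows", "kwargs": {"motion": [[1,0,0,0,0,0,0],[1,0,0,0,0,0,0]]}}

```text
time_s: 17.4
tool_pos: [0.4262, 0.0032, 0.0202]
ee_rot: [3.141, -0.0, 1.38]
wrist_force: [-1.1, 0.3, 3.7]
grip_width: 0.0119
grasp_force: 10.0
```

Gripped (12 mm, 10 N). Lifting, aligning with the bar's yaw, and moving above the edge.

Call:
{"fn": "send_rows", "kwargs": {"motion": [[1,0,0,-30,0,0,0],[1,0,0,-45,0,0,0],[1,0,0,-35,0,0,-0.145],[1,0,0,0,0,0,-0.148],[1,4,20,0,0,0,0],[1,8,40,0,0,0,0],[1,8,40,0,0,0,0],[1,8,40,0,0,0,0],[1,5,20,0,0,0,0],[1,0,0,0,0,0,0]]}}

```text
time_s: 18.4
tool_pos: [0.5833, 0.053, 0.1291]
ee_rot: [-3.141, -0.0, 1.674]
wrist_force: [-0.3, -0.9, 0.0]
grip_width: 0.0117
grasp_force: 10.0
```

```bash
python3 -c "
from h import *
tilt(); pts(('marker','edge')); go([.5822,.0525,.081])"
```

```text
obs 48 lat mm 0.3 yaw 6.26deg headup tilt 0.77deg med resid px 0.39
top marker [(0.43, [0.6026, -0.1169, 0.0402])]
top edge [(0.84, [0.7414, -0.2238, 0.0407]), (0.58, [0.5747, 0.1336, 0.0351])]
scene marker [(0.55, [0.5817, 0.0531, 0.1121])]
scene edge [(0.92, [0.7389, -0.2219, 0.0395]), (0.88, [0.5841, 0.0561, 0.0343])]
t 18.9 pos [0.5812 0.0521 0.1299] yaw 1.672 F [-0.1 -0.2 -0. ] shift mm [ 0.3  1.  48.9]
```

Call:
{"fn": "send_rows", "kwargs": {"motion": [[1,0,0,25,0,0,0],[1,0,0,18,0,0,0],[1,0,0,7,0,0,0],[1,0,0,0,0,0,0],[1,0,0,0,0,0,0]]}}

```text
time_s: 19.4
tool_pos: [0.5821, 0.0523, 0.0805]
ee_rot: [3.14, 0.0, 1.673]
wrist_force: [0.3, 0.7, -0.8]
grip_width: 0.0119
grasp_force: 10.0
```

Run:
```python
from h import *
go([.5822,.0525,.072]); s=cam("scene"); t=cam("top"); p=ctrl.sense()["tool_pos"]
def draw(im,box,k):
    u0,u1,v0,v1=box; g=cv2.resize(im["image"][v0:v1,u0:u1],None,fx=k,fy=k,interpolation=2)
    g=cv2.convertScaleAbs(g,alpha=1.6); return g
a=draw(s,(255,375,160,270),5); b=draw(t,(215,265,170,280),5)
print(a.shape,b.shape,p)
save(np.hstack([a[:550,:540],b[:550]]),"hov.png")
```

```text
t 19.4 pos [0.5821 0.0523 0.0805] yaw 1.673 F [ 0.3  0.7 -0.8] shift mm [0.2 0.1 8.5]
(550, 600, 3) (550, 250, 3) [0.58252757 0.05231604 0.08106582]
```

View pics/hov.png

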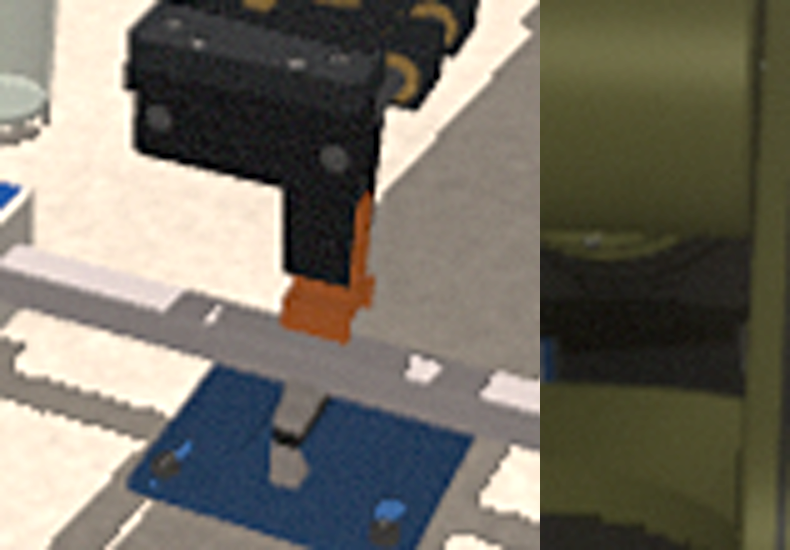

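Run:
```python
from h import *
s=cam("scene"); st=ctrl.sense(); p=np.mean([ctrl.sense()["tool_pos"]],0); print(p)
yaw=np.radians(5.85); dx=np.array([np.cos(yaw),np.sin(yaw),0]); dy=np.array([-np.sin(yaw),np.cos(yaw),0])
TCP=np.array([.5822,.0523,.0802]); f0=TCP-[0,0,.0202]
c=np.float32([proj(s,f0+a*dx*.013+b*dy*.012+[0,0,z]) for a in(-1,1) for b in(-1,1) for z in(0,.012)])
hull=cv2.convexHull(c)[:,0]; print("pred hull",hull.round(1).tolist())
hh=cv2.cvtColor(s["image"],cv2.COLOR_RGB2HSV); o=cv2.inRange(hh,(2,130,50),(18,255,255)); o[:180]=0;o[240:]=0;o[:,:300]=0;o[:,345:]=0
def edges(pts,col):
    vs=[]
    for A,B in zip(pts,np.roll(pts,-1,0)):
        if (A[0]-col)*(B[0]-col)<0: vs.append(A[1]+(col-A[0])*(B[1]-A[1])/(B[0]-A[0]))
    return min(vs),max(vs)
v,u=np.nonzero(o); print("orange u",u.min(),u.max()+1,"v",v.min(),v.max()+1)
for col in range(u.min(),u.max()+1):
    k=v[u==col]
    try: e=edges(hull,col+.5)
    except ValueError: e=(0,0)
    print(col,"obs bottom",k.max()+1,"pred %.1f"%e[1],end=" | ")
# bar silhouette in scene near edge, scene-only
m=None
for d in ctrl.trace("scene","boom")[:1]: m=d["pixels"]
for lat in(-.003,-.0012,0,.0015):
    L=[(proj(s,A),proj(s,B)) for A,B in bar((lat,yaw,np.radians(.4)),-.08,.1)]
    rlo=[];rhi=[]
    for col in list(range(268,300,2))+list(range(340,375,2)):
        k=np.nonzero(m[:,col])[0]
        if len(k)<4: continue
        vs=[A[1]+(col+.5-A[0])*(B[1]-A[1])/(B[0]-A[0]) for A,B in L]
        rlo.append(min(vs)-k.min()); rhi.append(max(vs)-k.max()-1)
    print("\nlat",lat,"pred-obs upper %.2f lower %.2f"%(np.median(rlo),np.median(rhi)))
```

```text
[0.58249689 0.05233739 0.08103975]
pred hull [[328.6000061035156, 214.6999969482422], [328.1000061035156, 220.5], [323.1000061035156, 228.5], [309.6000061035156, 224.89999389648438], [310.0, 219.10000610351562], [315.3999938964844, 211.3000030517578]]
orange u 311 330 v 198 228
311 obs bottom 225 pred 225.5 | 312 obs bottom 226 pred 225.7 | 313 obs bottom 226 pred 226.0 | 314 obs bottom 226 pred 226.3 | 315 obs bottom 226 pred 226.5 | 316 obs bottom 227 pred 226.8 | 317 obs bottom 227 pred 227.1 | 318 obs bottom 227 pred 227.3 | 319 obs bottom 227 pred 227.6 | 320 obs bottom 228 pred 227.9 | 321 obs bottom 228 pred 228.1 | 322 obs bottom 228 pred 228.4 | 323 obs bottom 228 pred 227.8 | 324 obs bottom 228 pred 226.2 | 325 obs bottom 223 pred 224.6 | 326 obs bottom 222 pred 223.0 | 327 obs bottom 221 pred 221.4 | 328 obs bottom 221 pred 216.0 | 329 obs bottom 218 pred 0.0 | 
lat -0.003 pred-obs upper -1.96 lower -1.59

lat -0.0012 pred-obs upper -1.32 lower -0.92

lat 0 pred-obs upper -0.89 lower -0.47

lat 0.0015 pred-obs upper -0.35 lower 0.10
```

Run:
```python
from h import *
import cv2
def base(img,im,c):
    y=np.radians(c[2]); dx=np.array([np.cos(y),np.sin(y),0]); dy=np.array([-dx[1],dx[0],0]); o=np.array([c[0],c[1],.006])
    return np.array([proj(im,o+a*.045*dx+b*.05*dy) for a,b in((1,-1),(1,1),(-1,1),(-1,-1))])
s=cam("scene"); t=cam("top")
sc=cv2.cvtColor(cv2.imread("pics/scene0.png"),cv2.COLOR_BGR2RGB); tp=cv2.cvtColor(cv2.imread("pics/top0.png"),cv2.COLOR_BGR2RGB)
for n,im,img,box in(("scene",s,sc,(225,280,275,360)),("top",t,tp,(185,255,205,280))):
    h=cv2.cvtColor(img,cv2.COLOR_RGB2HSV); m=cv2.inRange(h,(100,90,30),(125,255,255)); w=np.zeros_like(m); w[box[0]:box[1],box[2]:box[3]]=m[box[0]:box[1],box[2]:box[3]]
    k=cv2.convexHull(np.column_stack(np.nonzero(w)[::-1]).astype(np.float32)+.5)
    cv2ob=np.zeros(w.shape,np.uint8); cv2.fillConvexPoly(cv2ob,np.int32(k),1)
    ob=cv2.dilate(cv2ob,np.zeros((1,1),np.uint8)+1)
    A=cv2.contourArea(k); M=cv2.moments(k); print(n,"base centroid obs",M["m10"]/A,M["m01"]/A,"area",A)
    q=np.float32(base(img,im,(.5835,.0525,5.))); M=cv2.moments(q); A=cv2.contourArea(q); cp=np.array([M["m10"],M["m01"]])/A
    print("   pred",cp,A)
    # marker initially on bench, hull of base+tab, vs orange
    x0,y0=(265,309) if n=="top" else (329,195)
    o=cv2.inRange(h,(2,130,50),(18,255,255)); w=np.zeros_like(o); w[y0-18:y0+18,x0-18:x0+18]=o[y0-18:y0+18,x0-18:x0+18]
    v,u=np.nonzero(w); a=-.19; dx=np.array([np.cos(a),np.sin(a),0]); dy=np.array([-dx[1],dx[0],0]); f=np.array([.4262,.0032,0])
    c=np.array([proj(im,f+i*X*dx+j*Y*dy+[0,0,z]) for X,Y,zs in((.013,.012,(0,.012)),(.006,.011,(.012,.048))) for i in(-1,1) for j in(-1,1) for z in zs])
    print("   marker obs u",u.min(),u.max()+1,"v",v.min(),v.max()+1,"pred",c.min(0).round(1),c.max(0).round(1))
# ground px per mm
for n,im in(("scene",s),("top",t)):
    b=proj(im,[.5835,.0525,.036]); print(n,"px per mm x",((proj(im,[.5935,.0525,.036])-b)/10).round(2),"y",((proj(im,[.5835,.0625,.036])-b)/10).round(2))
```

```text
scene base centroid obs 316.3959002824033 253.36756256694906 area 1711.5
   pred [317.11157595 249.19123409] 1810.9558540929575
   marker obs u 322 338 v 181 208 pred [320.  180.2] [336.8 207.2]
top base centroid obs 241.87389667705088 220.5773624091381 area 2568.0
   pred [241.34651806 220.11087735] 2674.732502782601
   marker obs u 257 273 v 301 318 pred [257.1 299.4] [273.6 317.1]
scene px per mm x [-0.25  0.3 ] y [0.52 0.18]
top px per mm x [ 0.02 -0.56] y [-0.57 -0.02]
```

Both cameras' bias on the known marker position agrees that the bar centre is near x ≈ 0.5845. I shift +2.2 mm across the bar and lower in small steps, watching the force.

Call:
{"fn": "send_rows", "kwargs": {"motion": [[1,0,2.2,0,0,0,0],[1,0,0,3,0,0,0],[1,0,0,3,0,0,0],[1,0,0,1.5,0,0,0],[1,0,0,1.5,0,0,0],[1,0,0,0,0,0,0]]}}

```text
time_s: 20.3
tool_pos: [0.5835, 0.0525, 0.0702]
ee_rot: [-3.141, -0.0, 1.673]
wrist_force: [-0.3, 0.2, -0.5]
grip_width: 0.0115
grasp_force: 10.0
```

Call:
{"fn": "send_rows", "kwargs": {"motion": [[1,0,0,1.5,0,0,0],[1,0,0,0,0,0,0]]}}

```text
time_s: 20.5
tool_pos: [0.5837, 0.0525, 0.069]
ee_rot: [-3.141, 0.0, 1.673]
wrist_force: [-1.0, 0.7, 0.1]
grip_width: 0.012
grasp_force: 10.0
```

Call:
{"fn": "send_rows", "kwargs": {"motion": [[1,0,0,1.5,0,0,0],[1,0,0,1,0,0,0],[1,0,0,0,0,0,0]]}}

```text
time_s: 20.8
tool_pos: [0.5836, 0.0525, 0.0664]
ee_rot: [-3.141, -0.0, 1.673]
wrist_force: [0.5, -0.2, -0.1]
grip_width: 0.0121
grasp_force: 10.0
```

Run:
```python
from h import *
pts(("head_end","tail_end"),("top",)); go([.5845,.0525,.0642]); s=cam("scene")
save(cv2.convertScaleAbs(cv2.resize(s["image"][180:260,270:370],None,fx=7,fy=7,interpolation=2),alpha=1.5),"low.png")
```

```text
top head_end [(0.6, [0.6036, -0.122, 0.0405])]
top tail_end [(0.88, [0.5537, 0.3361, 0.0446])]
t 20.95 pos [0.5838 0.0526 0.0667] yaw 1.673 F [ 0.3  0.  -0.7] shift mm [-0.1  0.7  2.5]
```

View pics/low.png

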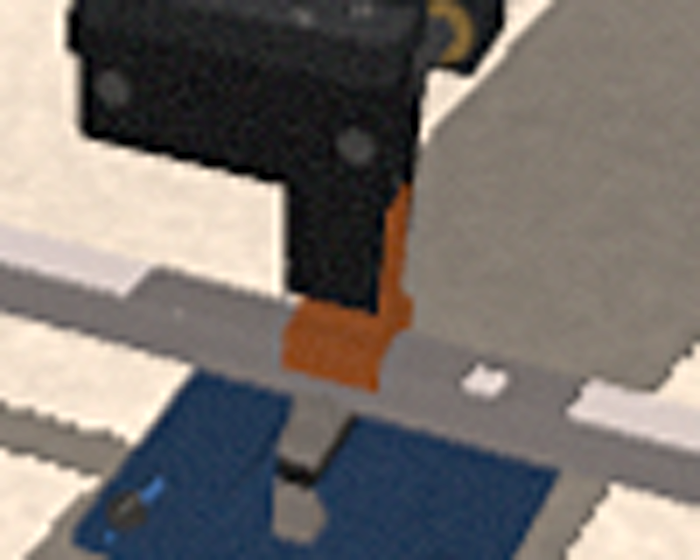

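The scene crop shows the marker astride the bar over the lug (leg at crop (330,350), lug at (320,410)), about 2.5 mm from seated and with no force. Lowering the rest.

Call:
{"fn": "send_rows", "kwargs": {"motion": [[1,-0.7,0.5,1,0,0,0],[1,0,0,0.5,0,0,0],[1,0,0,0,0,0,0]]}}

```text
time_s: 21.3
tool_pos: [0.5842, 0.0519, 0.065]
ee_rot: [-3.141, -0.0, 1.673]
wrist_force: [0.1, 0.0, -0.3]
grip_width: 0.0118
grasp_force: 10.0
```

Call:
{"fn": "send_rows", "kwargs": {"motion": [[1,0,0,0.5,0,0,0],[1,0,0,0,0,0,0]]}}

```text
time_s: 21.5
tool_pos: [0.5843, 0.0519, 0.0646]
ee_rot: [-3.141, 0.0, 1.673]
wrist_force: [0.1, 0.1, -0.1]
grip_width: 0.0123
grasp_force: 10.0
```

Call:
{"fn": "send_rows", "kwargs": {"motion": [[1,0,0,0,0,0,0],[0.6,0,0,0,0,0,0],[0.4,0,0,0,0,0,0],[0.4,0,0,0,0,0,0],[0.4,0,0,-10,0,0,0],[0.4,0,0,-25,0,0,0],[0.4,0,0,-45,0,0,0],[0.4,0,0,-45,0,0,0]], "grip_force": 3}}

```text
time_s: 22.3
tool_pos: [0.5836, 0.0519, 0.1909]
ee_rot: [-3.14, -0.0, 1.673]
wrist_force: [1.3, 0.6, 0.4]
grip_width: 0.028
grasp_force: 0.0
```

Call:
{"fn": "send_rows", "kwargs": {"motion": [[0.4,0,-40,0,0,0,0],[0.4,0,-45,0,0,0,0],[0.4,0,-45,0,0,0,0],[0.4,0,0,0,0,0,0],[0.4,0,0,0,0,0,0],[0.4,0,0,0,0,0,0],[0.4,0,0,0,0,0,0],[0.4,0,0,0,0,0,0],[0.4,0,0,0,0,0,0],[0.4,0,0,0,0,0,0]]}}

```text
time_s: 23.3
tool_pos: [0.4553, 0.0387, 0.1895]
ee_rot: [-3.141, -0.0, 1.673]
wrist_force: [0.9, 0.7, -0.4]
grip_width: 0.0285
grasp_force: 0.0
```

Run:
```python
from h import *
tilt(); s=pts(("head_end","tail_end","marker")); go([.45,.05,.2]); t=cam("top")
a=cv2.convertScaleAbs(cv2.resize(s["image"][170:290,215:515],None,fx=2.6,fy=2.6,interpolation=2),alpha=1.4)
b=cv2.convertScaleAbs(cv2.resize(t["image"][180:260,180:310],None,fx=3.4,fy=3.4,interpolation=2),alpha=1.6)
c=np.zeros((a.shape[0]+b.shape[0],a.shape[1],3),np.uint8); c[:a.shape[0]]=a; c[a.shape[0]:,:b.shape[1]]=b; print(c.shape); save(c,"fin.png")
```

```text
obs 62 lat mm 0.3 yaw 6.35deg headup tilt 0.85deg med resid px 0.5
top head_end [(0.85, [0.6022, -0.1186, 0.0426]), (0.73, [0.5777, 0.1334, 0.0361])]
top tail_end [(0.68, [0.5561, 0.3374, 0.0441])]
top marker [(0.48, [0.584, 0.0517, 0.0419])]
scene head_end [(0.88, [0.6024, -0.1194, 0.0439])]
scene tail_end [(0.61, [0.5615, 0.3293, 0.0461])]
scene marker [(0.81, [0.5869, 0.0528, 0.0453])]
t 23.9 pos [0.455  0.0387 0.1897] yaw 1.673 F [-0.  -0.7  0.4] shift mm [ 11.8  -3.8 -10.3]
(584, 780, 3)
```

View pics/fin.png

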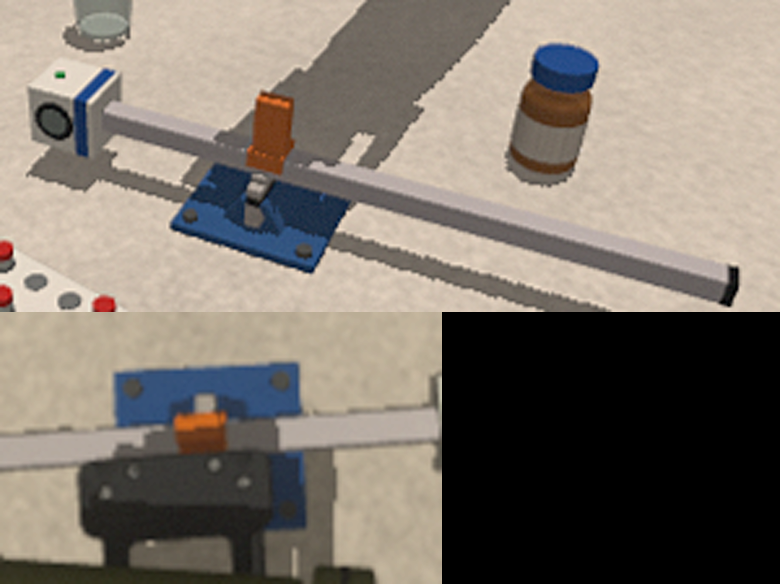

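The final view shows the marker seated astride the bar over the lug and steel edge, the head (75,110) and tail (735,285) both off the bench, and the tilt unchanged. The other objects are undisturbed and the arm is clear. Handing in.

```bash
python3 -c "
from bench import ctrl
print(ctrl.job_done())"
```

```text
the job is handed in; nothing more can be done
None
```

The job is handed in, with no verdict returned: the boom rests level (within about 1°) on the blue stand's fulcrum, the orange marker sits fully down astride the bar right above it, and the beaker, bottle and tube rack were not touched.

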